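# Open the tea caddy and bring the cup to it

### The arm

A 6-joint arm with a two-finger parallel gripper is mounted at the origin on the work surface. World frame = base frame: x ahead of the robot, y to its left, z up, the work surface at z = 0. Lengths are in mm, angles in rad, forces in N, time in s.
With the tool pointing down it reaches from about 350 to 775 mm from the base axis. Payload 7.3 kg.
Tool frame: the origin (TCP) lies at the centre of the arm's flange, where the gripper is bolted on; the fingertips stand 178 mm ahead of it and the grasp point (between the pads) lies 159 mm ahead of it; z points along the fingers, y is the line along which they close (so a half turn about z gives the same grasp; the last joint's range is limited). The gripper opens to 92 mm and grips with 3 to 60 N. Pads are 19 mm wide; open, the fingers measure 130 mm over their backs; the gripper's body (75 mm by 190 mm) begins 47 mm behind the grasp point.
Start: joints at [-1.284, 0.342, 1.524, -0, 1.275, -0.146], TCP at [220.212, -476.586, 404.741] pointing down, gripper open.
Joint ranges: [-2.53, 2.53], [-0.77, 2.02], [0.04, 2.7], [-1, 4.14], [0.28, 2.66], [-3.11, 3.11]. Speed limits (rad/s): [2.57, 2.57, 3.14, 3.14, 3.14, 3.14].

### API

Orientations are given as [roll, pitch, yaw] about the fixed x, y, z axes, in that order (R = Rz(yaw) Ry(pitch) Rx(roll)).
In Python, from plant import * gives the robot as it stands. The module is installed in compiled form; this text tells all that it offers.
- The arm moves only by the shell command python3 -m inch 'ROWS'. ROWS is JSON, a list of rows, each a list of 5 numbers: the shift along the tool's x, y, z in m, then the turn about the tool's z in rad, then the opening, from 0 (shut) to 1 (fully open). In form: [[tx, ty, tz, spin, claw], ...]. A call has 1 to 8 rows; each row is the pose to reach, as a shift and turn from the pose commanded when the call began, along the tool's axes at that moment; what a row does not reach only later rows make up. A row lasts 1/12 s, in which the tool goes at most 41.7 mm and 7.16 degrees, less where a joint would pass 70% of its speed; a pose out of reach is approached as far as the arm can. A call with a gripper value outside its range is refused whole. The fingers move at their own pace and stop on an object; the grip force is fixed at half the most. Time passes only in rows, so rows that repeat a pose let the fingers close. It gives the time, the measured TCP pose, the force, the opening and the grip force at its end, in the units of the state.
- get_obs(): the state, without advancing time (a new reading comes with each control period).
- capture(name): name is "scene" or "side" or "wrist"; returns a dict with "color" (480x640x3 uint8, red, green, blue), "intrinsics" (3x3 intrinsics, pixels), "pose" (4x4, takes a point from camera to world coordinates). Camera axes: x right, y down, z forward; pixel columns grow to the right and rows downward; lengths in mm; the calibration is good to about 2 mm. A picture is of the moment at which its call begins. There is no depth.
- close_job(): hands the job in; it is judged then, once.
Trained networks look in a picture, given as the dict that the camera call returned (one of the last four; its "shot" number tells which), for a name from the list of things; names that differ only in an ending like _2 or _b are one class to them, and where a whole thing is asked for, a point or a joint stands for the part that bears it (a point fixed in the world has none). Each returns a list of dicts, best first, with "conf" (0 to 1); they miss things now and then, are a little off and sometimes report something else, mostly with a low value. They report only what shows in the picture. A call takes as long as a camera call. They do not tell look-alikes from the thing itself.
- look_for(picture, target): "rect" ([centre column, centre row, width, height] in pixels, round what is visible of it).
- trace(picture, target): "pixels" (480x640 bool, what is visible of it) and "rect" ([centre column, centre row, width, height] in pixels, round what is visible of it).
- tip_of(picture, target): "centre" ([column, row] in pixels: a listed point, or the origin of a listed thing).
The state is a dict: "time": time; "joint_positions": joint angles; "dq": joint speeds; "tau": joint torques, N m; "tool_pos": TCP position; "tcp_rot": TCP orientation; "contact_force": force on the tool from outside, world axes, zero at the start; "moment": the same for the moment, N m; "grip_width": finger opening in mm; "finger_force": force on a finger pad.
Only numpy, scipy, OpenCV 4.12 (cv2) and the standard library are available. Lean on these libraries where they do the work, as an engineer would, in place of code of your own. Each camera call takes 0.05 s, during which the arm holds its last target. There are 200 camera calls.

### The job

Open the tea caddy whose lid has the flat bar handle: pull the snap-in lid off and set it down without dropping it, handle up, in the middle of the saucer. Then slide the sled, with the cup still upright on it, along its rail until it clicks into the stop in front of that caddy; keep the two round-knobbed lids on and leave the other things on the table where they are.

Things in the scene. Friction and masses are not known exactly. Their poses are not given: they have to be found in the camera images.
- stand: Fixed tea stand: dark wooden board 310 (x) x 450 (y) x 12; origin: centre of its underside, x away from the robot, y along its row of caddies (far side, y from -190 to 90) and its slide rail (along y at x -85).
- brass_rail (a point): Middle of a fixed brass rail, 12 dia, 354 long, along the stand's y above the caddies, 268 above the table, on 12 mm square posts near its ends. It stands in the way of a gripper coming upright down on a lid; come in along the caddy's lean, from below and in front of it.
- caddy_a: White square caddy, 63 wide, 100 long, fixed, leaning 35 degrees towards the robot; origin: centre of its bottom, z along its leaning axis out of the mouth (rim at z 100), y level, along the row. Three stand 105 apart in any order. This one is closed by lid_a, the only lid with a bar handle.
- caddy_b: White square caddy, 63 wide, 100 long, fixed, leaning 35 degrees towards the robot; origin: centre of its bottom, z along its leaning axis out of the mouth (rim at z 100), y level, along the row. Three stand 105 apart in any order. Closed by lid_b (round knob).
- caddy_c: White square caddy, 63 wide, 100 long, fixed, leaning 35 degrees towards the robot; origin: centre of its bottom, z along its leaning axis out of the mouth (rim at z 100), y level, along the row. Three stand 105 apart in any order. Closed by lid_c (round knob).
- lid_a: Wooden lid; origin: centre of the plug's underside, z up through the handle. Square plug 48 wide, z 0 to 18, sits in the caddy's mouth, where spring balls hold it until pulled along z with about 12 N; square flange 68 wide, z 18 to 22, rests on the rim; on it a flat bar handle, 46 long in x, 12 thick in y, z 22 to 56.
- lid_b: Wooden lid; origin: centre of the plug's underside, z up through the handle. Square plug 48 wide, z 0 to 18, sits in the caddy's mouth, where spring balls hold it until pulled along z with about 12 N; square flange 68 wide, z 18 to 22, rests on the rim; on it a round knob 26 dia, z 22 to 55.
- lid_c: Wooden lid; origin: centre of the plug's underside, z up through the handle. Square plug 48 wide, z 0 to 18, sits in the caddy's mouth, where spring balls hold it until pulled along z with about 12 N; square flange 68 wide, z 18 to 22, rests on the rim; on it a round knob 26 dia, z 22 to 55.
- saucer: Loose white saucer, 160 dia, 16 high; origin: centre of its underside, z up. The flat middle of its floor is about 96 dia.
- saucer_in (a point): Centre of the saucer's inner floor.
- sled (a point): Middle of the top face of the cup sled, axes as the stand's. Plate 132 (x -72 to 60) x 96 (y) x 10, top 34 above the table; the cup sits at x 12 inside a 6 high square lip. The sled is in front of a caddy when this point and the caddy have the same place along the stand's y.
- sled_body (a joint): Travel of the sled along its rail, m, growing towards the stand's -y: 0 parked at the +y end, then click stops in front of the three caddies at 0.105, 0.210 and 0.315. About 8 N moves it out of a stop.
- cup: White porcelain cup riding loose on the sled, 74 dia x 56 high, with a loop handle; origin: centre of its underside, z up.
- sled_knob (a point): Grip post of the sled, square 18 x 18, upright, on the robot's side of the cup; this point is the centre of its top, 75 above the table; it rises 41 above the plate.
- sugar: white sugar jar with steel screw cap, 76 dia x 85 high; origin at its underside's centre; bystander.
- jug: white porcelain milk jug, 68 dia x 85 high, loop handle; origin at its underside's centre; bystander.
- timer: sand timer, 48 dia x 85 high, wooden ends, on the stand's board; origin at its underside's centre; bystander.
- teaspoon: steel tea scoop with a round handle, 140 long, lying on the stand's board in front of the caddies; origin at its underside's centre; bystander.
- honey: small amber honey jar, 42 dia x 50 high, on the stand's board behind the parked sled; origin at its underside's centre; bystander.
Mind the look-alikes: they are no part of the job. Leave any purple look-alike of the cup alone.

How it is judged (in metres and radians):
On the way, in this order (a step that is already met when the one before it is completed fails the run):
1. the bar-handled lid is off and stands released, handle up, on the saucer (horizontal distance between lid_a and saucer_in below 0.03 m and angle between lid_a's own z axis and vertical below 0.15 rad and z of lid_a in the frame of saucer_in between -0.006 and 0.008 m and contact force between the fingers and lid_a below 0.1 N), for 0.2 s.
2. the cup sled stands at the stop in front of the open caddy (y of sled in the frame of caddy_a between -0.008 and 0.008 m), for 0.2 s.
At the end, for the whole second after the job is handed in: lid_a stands handle up on the saucer's floor, released and at rest, within 30 mm of the saucer's centre (tilt under 8 degrees); the sled rests within 8 mm of the opened caddy's place along the row; the cup stands upright on the sled (all of step 1 and all of step 2 and linear speed of lid_a below 0.02 m/s and velocity of joint sled_body below 0.02 m/s and horizontal distance between cup and sled below 0.03 m and height (world z) of cup between 0.028 and 0.045 m and angle between cup's own z axis and vertical below 0.12 rad); the robot touches nothing.
It fails at once if the bar-handled lid is dropped: it falls faster than 0.6 m/s with no finger on it (linear speed of lid_a above 0.6 m/s and contact force between the fingers and lid_a below 0.1 N).
It fails at once if a bystander is shifted by more than 40 mm or tipped over (distance of any of sugar, jug, timer, teaspoon, honey from where it was at the start of the episode above 0.04 m or angle between any of sugar, jug, timer, honey's own z axis and vertical above 0.5 rad).
It fails at once if a round-knobbed lid is pulled or shifted by more than 10 mm (distance of any of lid_b, lid_c from where it was at the start of the episode above 0.01 m).
It fails at once if the cup tips by more than 25 degrees (angle between cup's own z axis and vertical above 0.436 rad).
It also fails if it takes over 67 s, if anything falls off the work surface, if the arm or the gripper's body presses on something with over 40 N, if the wrist force passes 120 N, or if a joint passes its speed limit or range.

## Working session

There is one attempt and no reset: what is moved stays moved. The work goes in short steps, Python scripts to look and compute and a shell command to move; the robot and the scene stay as the last step left them, time stands still between calls to the robot, and variables do not carry over. Pictures are saved under pics/ and viewed, at most 10 in all, crops included, and the job is handed in when it is done.

```bash
mkdir -p pics; cat > h.py <<'E'
from plant import *
import numpy as np, cv2
from scipy.spatial.transform import Rotation as R
def ray(p,uv):
    K=np.array(p["intrinsics"]);T=np.array(p["pose"])
    d=T[:3,:3]@np.linalg.inv(K)@[uv[0],uv[1],1.];return T[:3,3],d/np.linalg.norm(d)
def at_z(p,uv,z):
    o,d=ray(p,uv);return o+d*(z-o[2])/d[2]
def proj(p,X):
    K=np.array(p["intrinsics"]);T=np.array(p["pose"])
    c=T[:3,:3].T@(np.array(X,float)-T[:3,3]);c=K@c;return c[:2]/c[2]
def tri(obs):
    A=np.zeros((3,3));b=np.zeros(3)
    for p,uv in obs:
        o,d=ray(p,uv);M=np.eye(3)-np.outer(d,d);A+=M;b+=M@o
    X=np.linalg.solve(A,b);return X,[np.round(proj(p,X)-uv,1) for p,uv in obs]
def save(p,n,crop=None,s=1):
    im=p["color"][:,:,::-1]
    if crop: im=im[crop[1]:crop[3],crop[0]:crop[2]]
    cv2.imwrite(f"pics/{n}.png",cv2.resize(im,None,fx=s,fy=s,interpolation=cv2.INTER_CUBIC))
E
python3 - <<'E'
from h import *
np.set_printoptions(precision=1,suppress=True)
ps={n:capture(n) for n in("scene","side","wrist")}
for n,p in ps.items():
    print(n,np.array(p["pose"])[:3].tolist(),p["intrinsics"][0][0]); save(p,n+"0")
for t in ["brass_rail","caddy_a","lid_a","lid_b","saucer_in","sled","sled_knob","cup","stand","timer","teaspoon","honey","sugar","jug"]:
    for n in("scene","side"):
        print(t,n,[(np.round(r["centre"]).tolist(),round(r["conf"],2)) for r in tip_of(ps[n],t)][:5])
print(get_obs())
E
```

```text
scene [[0.23781097254529437, 0.8303316789872933, -0.503979408515074, 1033.7289687374362], [0.9712768126112175, -0.19890481159380205, 0.13060715603912557, -110.23333515387259], [0.008203329863875945, -0.520563328323247, -0.8537836532659593, 1032.552301646321]] 465.55629755610875
side [[-0.9438205758949222, -0.2084748645247029, 0.2563999831879552, 179.39903888909888], [-0.33045611732307995, 0.5925684966046328, -0.7346164518682384, 1015.5839173521753], [0.0012145127137091003, -0.7780750655901599, -0.6281701340128615, 985.4515512582605]] 565.3723184860162
wrist [[0.41908845043393156, -0.8718162301097505, -0.2535770723667764, 287.6629870850923], [-0.9079450928589892, -0.40264591570923425, -0.11624102079709504, -445.33823174577327], [-0.000760963970554932, 0.27894932779967685, -0.9603055208911072, 384.1729393647961]] 402.779639461926
brass_rail scene [([323.0, 286.0], 0.75)]
brass_rail side [([275.0, 176.0], 0.95)]
caddy_a scene [([368.0, 222.0], 0.56), ([456.0, 290.0], 0.15)]
caddy_a side [([250.0, 272.0], 0.85), ([264.0, 240.0], 0.62), ([277.0, 217.0], 0.49)]
lid_a scene [([273.0, 326.0]
[... 985 characters left out ...]
cene [([311.0, 320.0], 0.63)]
teaspoon side [([296.0, 256.0], 0.88)]
honey scene [([399.0, 295.0], 0.79)]
honey side [([268.0, 319.0], 0.95)]
sugar scene [([454.0, 240.0], 0.68)]
sugar side [([283.0, 399.0], 0.76), ([294.0, 259.0], 0.45)]
jug scene [([457.0, 290.0], 0.9)]
jug side [([233.0, 365.0], 0.56)]
{'time': 1.55, 'joint_positions': array([-1.3,  0.3,  1.5, -0. ,  1.3, -0.1]), 'dq': array([ 0., -0., -0.,  0.,  0., -0.]), 'tau': array([  0. , -43.1, -24.4,   0.1,   0. ,  -0. ]), 'tool_pos': array([ 220.2, -476.6,  404.7]), 'tcp_rot': array([3.1, 0. , 0.4]), 'contact_force': array([-0.1,  0.5, -0. ]), 'moment': array([-0., -0.,  0.]), 'finger_force': 0.0, 'grip_width': 91.91158394715202}
```

View pics/scene0.png

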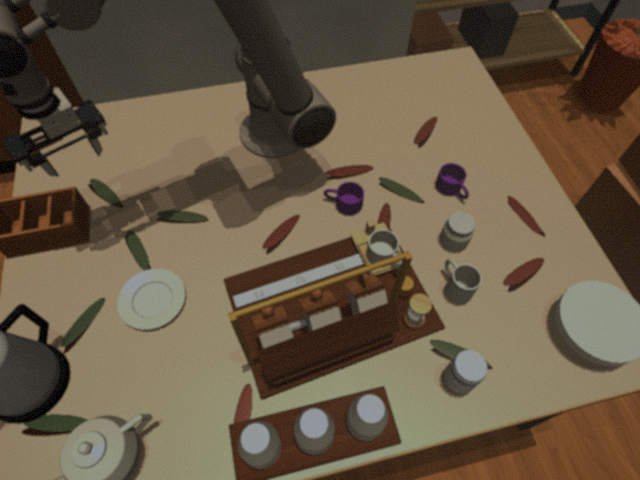

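View pics/side0.png

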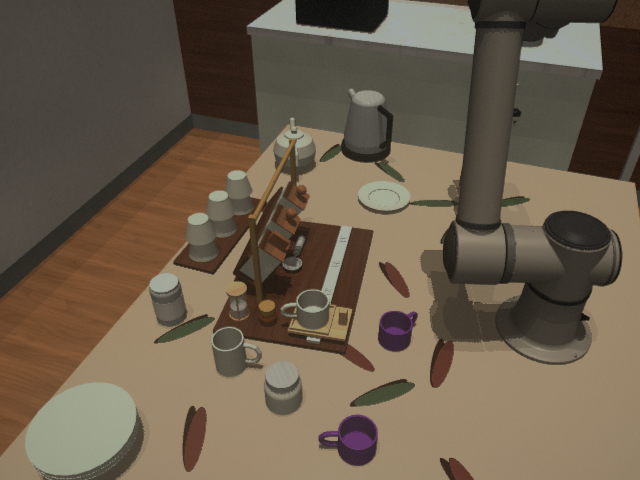

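```bash
python3 - <<'E'
from h import *
p=capture("side");q=capture("scene")
a=cv2.resize(p["color"][170:350,210:370],None,fx=3.2,fy=3.2,interpolation=cv2.INTER_CUBIC)
b=cv2.resize(q["color"][225:400,215:450],None,fx=1.2,fy=1.2) 
c=cv2.convertScaleAbs(a,alpha=1.5,beta=10)
cv2.imwrite("pics/crop1.png",c[:,:,::-1])
d=cv2.resize(q["color"][225:400,215:450],None,fx=3.4,fy=3.4,interpolation=cv2.INTER_CUBIC);cv2.imwrite("pics/crop2.png",cv2.convertScaleAbs(d,alpha=1.5,beta=10)[:,:,::-1])
E
```

```text
(no output)
```

View pics/crop1.png

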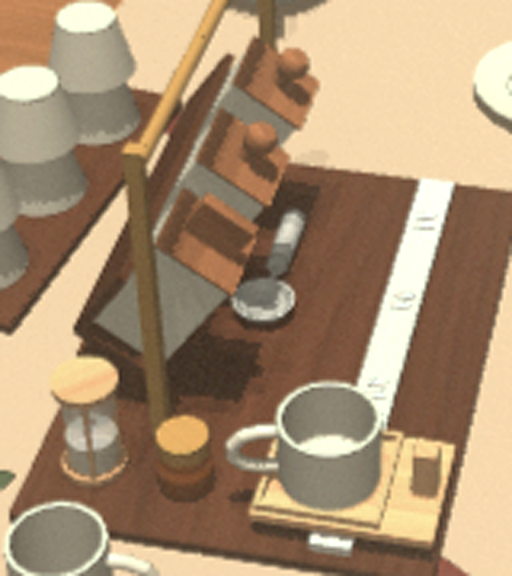

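View pics/crop2.png

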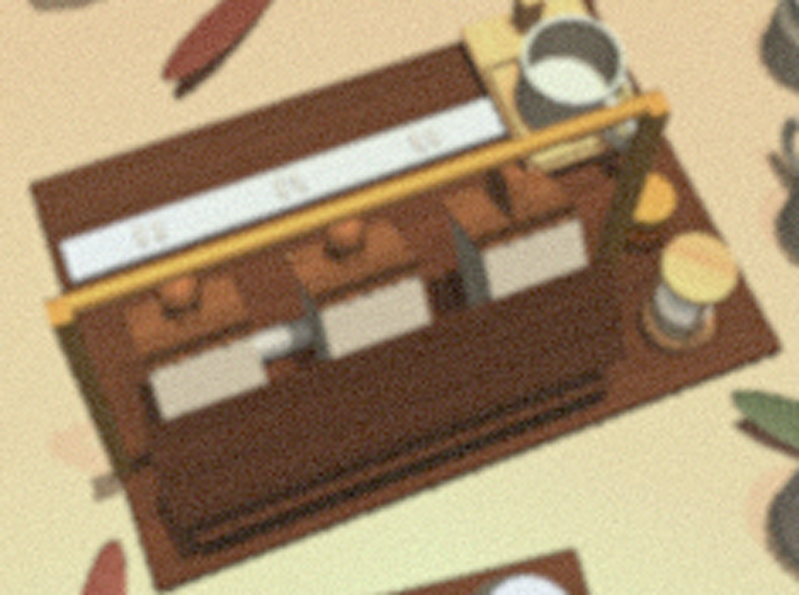

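Side crop: round knobs at (302,189) and (291,212); the bar handle at about (276,240) in the side view, (363,284) in the scene view — the caddy nearest the parked sled, the only non-round handle, so that is caddy_a. The purple cups and the stray cups are look-alikes. The saucer is at scene (152,299), side (384,197).

```bash
cat > fit.py <<'E'
from h import *
from scipy.optimize import least_squares
np.set_printoptions(precision=1,suppress=True)
q=capture("scene");p=capture("side")
A=lambda u,v:(p,np.array([210+u/3.2,170+v/3.2]))
B=lambda u,v:(q,np.array([215+u/3.4,225+v/3.4]))
for n,o in dict(knobC=[A(293,60),B(183,293)],knobB=[A(260,133),B(346,237)],bar=[A(228,218),B(507,190)],railR=[A(135,150),B(660,100)],sledknob=[A(427,446),B(527,3)]).items(): print(n,*tri(o))
corn=[(B(30,187),(-155,-225,12)),(B(780,350),(155,225,12)),(B(160,590),(155,-225,0)),(A(15,510),(155,225,12)),(A(432,574),(-155,225,12))]
def w(s,X): c,n=np.cos(s[2]),np.sin(s[2]);return np.array([s[0]+c*X[0]-n*X[1],s[1]+n*X[0]+c*X[1],X[2]])
r=least_squares(lambda s:np.concatenate([proj(o[0],w(s,X))-o[1] for o,X in corn]),[550,-80,0.],x_scale=[100,100,1],loss="soft_l1")
print("stand",r.x[:2],"yaw %.3f"%r.x[2]); print(r.fun.reshape(-1,2))
for k in [(318.5,0)]: pass
S=r.x
for n,P in (("scene",q),("side",p)):
  t=trace(P,"saucer")
  for u in t[:2]:
    m=u["pixels"];print(n,"saucer",u["conf"],u["rect"]); 
    ys,xs=np.nonzero(m);(c,_,_)=cv2.fitEllipse(cv2.convexHull(np.c_[xs,ys].astype(np.float32)));print(c,at_z(P,c,13))
o=get_obs();print(o["tool_pos"],o["tcp_rot"].tolist(),R.from_euler("xyz",o["tcp_rot"]).as_matrix(),o["time"])
E
python3 fit.py
```

```text
knobC [ 648.7 -122.8  166.5] [array([-1.3,  0.6]), array([-1.3, -1.3])]
knobB [636.1 -21.1 166.2] [array([-1.3,  0.5]), array([-1.2, -1.1])]
bar [623.4  81.3 161.5] [array([-2.7,  1. ]), array([-2.4, -2.1])]
railR [646.4 157.6 273. ] [array([-0.5,  0.2]), array([-0.5, -0.4])]
sledknob [439.4 161.7  67.3] [array([-1.3,  0.6]), array([-0.9, -0.9])]
stand [595.2  24.1] yaw 0.140
[[-2.5 -1.1]
 [ 1.  -1.5]
 [-1.4  2.8]
 [-2.5  0.2]
 [ 0.3  0.9]]
scene saucer 0.61 [152.0, 299.5, 65.6, 61.4]
(150.2625732421875, 298.9977111816406) [ 487.5 -391.4   13. ]
side saucer 0.56 [383.9, 197.1, 50.8, 29.9]
(384.15130615234375, 195.43991088867188) [ 483.7 -390.1   13. ]
[ 220.2 -476.6  404.7] [-3.141590256141722, 3.086071974411908e-05, 0.43276521010016133] [[ 0.9  0.4 -0. ]
 [ 0.4 -0.9 -0. ]
 [-0.  -0.  -1. ]] 1.85
```

```bash
python3 -m inch '[[0.24,-0.187,-0.115,0.306,1],[0.24,-0.187,-0.115,0.306,1],[0.24,-0.187,-0.115,0.306,1],[0.24,-0.187,-0.115,0.306,1],[0.24,-0.187,-0.115,0.306,1],[0.24,-0.187,-0.115,0.306,1],[0.24,-0.187,-0.115,0.306,1],[0.24,-0.187,-0.115,0.306,1]]'; python3 - <<'E'
from h import *
np.set_printoptions(precision=3,suppress=True)
o=get_obs();print(o["tool_pos"],o["tcp_rot"],o["joint_positions"])
M=R.from_euler("xyz",o["tcp_rot"]).as_matrix();print(M.T@(np.array([500,64,520])-o["tool_pos"]))
E
```

```text
time: 2.52
tool_pos: [360.1, -203.7, 521.1]
tcp_rot: [3.141, -0.001, 0.127]
contact_force: [0.8, -1.5, 0.8]
grip_width: 91.6
finger_force: 0.0
[ 360.055 -203.735  521.107] [ 3.141 -0.001  0.127] [-0.701  0.059  1.566  0.     1.515  0.743]
[ 172.819 -247.79     1.14 ]
```

```bash
python3 -m inch '[[0.173,-0.248,0,0,1],[0.173,-0.248,0,0,1],[0.173,-0.248,0,0,1],[0.173,-0.248,0,0,1],[0.173,-0.248,0,0,1],[0.173,-0.248,0,0,1],[0.173,-0.248,0,0,1],[0.173,-0.248,0,0,1]]'; python3 -m inch '[[0.5,0,0,0,1],[0.5,0,0,0,1],[0.5,0,0,0,1],[0.5,0,0,0,1],[0.5,0,0,0,1],[0.5,0,0,0,1],[0.5,0,0,0,1],[0.5,0,0,0,1]]'; python3 -m inch '[[0.3,0,0,0,1],[0.3,0,0,0,1],[0.3,0,0,0,1]]';python3 - <<'E'
from h import *
np.set_printoptions(precision=3,suppress=True)
o=get_obs();print(o["tool_pos"],o["tcp_rot"],o["joint_positions"])
E
```

```text
time: 3.18
tool_pos: [501.3, 66.2, 519.2]
tcp_rot: [-3.14, -0.001, 0.131]
contact_force: [-0.7, 0.4, -1.2]
grip_width: 91.4
finger_force: 0.0
time: 3.85
tool_pos: [772.2, 95.4, 514.9]
tcp_rot: [3.141, -0.015, 0.126]
contact_force: [1.5, 0.3, 1.0]
grip_width: 91.6
finger_force: 0.0
time: 4.1
tool_pos: [797.7, 98.9, 473.6]
tcp_rot: [3.141, -0.037, 0.126]
contact_force: [0.1, 0.0, -0.1]
grip_width: 91.9
finger_force: 0.0
[797.727  98.864 473.618] [ 3.141 -0.037  0.126] [0.028 1.045 0.038 0.004 2.022 1.474]
```

```bash
python3 -m inch '[[-0.08,0,-0.05,0,1],[-0.08,0,-0.05,0,1],[-0.08,0,-0.05,0,1],[-0.08,0,-0.05,0,1]]';python3 - <<'E'
from h import *
np.set_printoptions(precision=3,suppress=True)
o=get_obs();print(o["tool_pos"],o["tcp_rot"],o["joint_positions"])
E
```

```text
time: 4.43
tool_pos: [708.7, 88.7, 529.1]
tcp_rot: [3.141, -0.039, 0.127]
contact_force: [1.0, -0.2, 1.9]
grip_width: 91.9
finger_force: 0.0
[708.694  88.67  529.069] [ 3.141 -0.039  0.127] [0.017 0.702 0.591 0.004 1.81  1.461]
```

```bash
P='import sys;sys.path.insert(0,".")
from h import *
np.set_printoptions(precision=3,suppress=True)
o=get_obs();print(o["tool_pos"],o["tcp_rot"],o["joint_positions"])'; echo "$P">st.py; python3 -m inch '[[-0.1,0,-0.3,0,1],[-0.1,0,-0.3,0,1],[-0.1,0,-0.3,0,1],[-0.1,0,-0.3,0,1],[-0.1,0,-0.3,0,1],[-0.1,0,-0.3,0,1],[-0.1,0,-0.3,0,1],[-0.1,0,-0.3,0,1]]' >/dev/null; python3 st.py;python3 -m inch '[[-0.18,0,-0.1,0,1],[-0.18,0,-0.1,0,1],[-0.18,0,-0.1,0,1],[-0.18,0,-0.1,0,1]]' >/dev/null;python3 st.py
```

```text
[568.222  70.697 770.996] [ 3.14  -0.065  0.127] [-0.012  0.614  0.036  0.012  2.427  1.441]
[420.215  51.858 840.695] [ 3.141 -0.063  0.127] [-0.062  0.274  0.39   0.016  2.416  1.394]
```

```bash
python3 -m inch '[[0,0,-0.3,0,1],[0,0,-0.3,0,1],[0,0,-0.3,0,1],[0,0,-0.3,0,1]]' >/dev/null; python3 st.py;python3 -m inch '[[0,0,-0.3,0,1],[0,0,-0.3,0,1],[0,0,-0.3,0,1],[0,0,-0.3,0,1],[0,0,-0.3,0,1],[0,0,-0.3,0,1],[0,0,-0.3,0,1],[0,0,-0.3,0,1]]' >/dev/null;python3 st.py
```

```text
[379.896  47.713 892.346] [ 3.135 -0.097  0.126] [-0.081  0.352  0.036  0.029  2.657  1.39 ]
[347.564  54.736 909.152] [ 3.126 -0.143  0.128] [-0.068  0.305  0.036  0.026  2.657  1.401]
```

```bash
python3 -m inch '[[-0.25,0,-0.15,0,1],[-0.25,0,-0.15,0,1],[-0.25,0,-0.15,0,1],[-0.25,0,-0.15,0,1]]' >/dev/null; python3 st.py;python3 -m inch '[[-0.15,0,-0.3,0,1],[-0.15,0,-0.3,0,1],[-0.15,0,-0.3,0,1],[-0.15,0,-0.3,0,1]]' >/dev/null;python3 st.py
```

```text
[288.902  70.116 934.198] [ 3.103 -0.219  0.129] [-0.019  0.226  0.036 -0.013  2.657  1.415]
[233.302  88.602 951.801] [ 3.085 -0.285  0.132] [ 0.076  0.159  0.036 -0.087  2.657  1.439]
```

```bash
python3 -m inch '[[-0.25,0.15,-0.2,0,1],[-0.25,0.15,-0.2,0,1],[-0.25,0.15,-0.2,0,1],[-0.25,0.15,-0.2,0,1]]' >/dev/null; python3 st.py;python3 -m inch '[[-0.25,0.15,-0.15,0,1],[-0.25,0.15,-0.15,0,1],[-0.25,0.15,-0.15,0,1],[-0.25,0.15,-0.15,0,1]]' >/dev/null;python3 st.py
```

```text
[189.407  66.147 966.882] [ 3.051 -0.349  0.137] [-0.03   0.089  0.036 -0.07   2.657  1.352]
[143.664  63.725 976.694] [ 3.008 -0.399  0.14 ] [-0.02   0.029  0.036 -0.151  2.657  1.289]
```

```bash
python3 -m inch '[[-0.15,-0.25,-0.15,0,1],[-0.15,-0.25,-0.15,0,1],[-0.15,-0.25,-0.15,0,1],[-0.15,-0.25,-0.15,0,1]]' >/dev/null; python3 st.py;python3 -m inch '[[-0.2,-0.15,-0.15,0,1],[-0.2,-0.15,-0.15,0,1],[-0.2,-0.15,-0.15,0,1],[-0.2,-0.15,-0.15,0,1]]' >/dev/null;python3 st.py
```

```text
[103.268 113.068 974.028] [ 3.011 -0.396  0.141] [ 0.588  0.054  0.037 -0.651  2.657  1.406]
[ 48.834 159.6   968.922] [ 3.039 -0.413  0.149] [ 1.144  0.099  0.036 -0.997  2.657  1.618]
```

```bash
cat > to.py <<'E'
import sys
from h import *
np.set_printoptions(precision=3,suppress=True)
o=get_obs();M=R.from_euler("xyz",o["tcp_rot"]).as_matrix()
print("t%.1f"%o["time"],o["tool_pos"],o["tcp_rot"],"q",o["joint_positions"],"axis",M[:,2],"F",o["contact_force"],o["grip_width"])
a=list(map(float,sys.argv[1:]))
for i in range(0,len(a),3): print("shift",M.T@(np.array(a[i:i+3])-o["tool_pos"])/1000)
E
python3 to.py 330 260 880 280 210 930
```

```text
t8.4 [ 48.834 159.6   968.922] [ 3.039 -0.413  0.149] q [ 1.144  0.099  0.036 -0.997  2.657  1.618] axis [ 0.41  -0.042 -0.911] F [0.614 0.198 0.643] 92.22101547434379
shift [ 0.233 -0.078  0.192]
shift [ 0.201 -0.029  0.128]
```

```bash
python3 -m inch '[[0.233,-0.078,0.192,0,1],[0.233,-0.078,0.192,0,1],[0.233,-0.078,0.192,0,1],[0.233,-0.078,0.192,0,1],[0.233,-0.078,0.192,0,1],[0.233,-0.078,0.192,0,1],[0.233,-0.078,0.192,0,1],[0.233,-0.078,0.192,0,1]]' >/dev/null; python3 to.py 130 10 980; 
```

```text
t9.1 [335.281 259.739 878.047] [ 3.034 -0.411  0.144] q [ 0.565  0.267  0.302 -0.329  2.209  1.768] axis [ 0.408 -0.049 -0.912] F [-0.473  0.333  0.842] 92.08821987403181
shift [-0.178  0.237 -0.165]
```

```bash
python3 -m inch '[[0.12,0.03,-0.27,0,1],[0.12,0.03,-0.27,0,1],[0.12,0.03,-0.27,0,1],[0.12,0.03,-0.27,0,1],[0.12,0.03,-0.27,0,1],[0.12,0.03,-0.27,0,1]]' >/dev/null; python3 to.py 200 140 1050 
```

```text
t9.6 [281.852 215.024 929.323] [ 3.041 -0.439  0.147] q [ 0.536  0.281  0.036 -0.389  2.413  1.637] axis [ 0.433 -0.037 -0.901] F [-0.313  0.03  -0.531] 91.94819918150564
shift [-0.032  0.077 -0.141]
```

```bash
python3 to.py 150 640 600; python3 - <<'E'
from h import *
o=get_obs();M=R.from_euler("xyz",o["tcp_rot"]).as_matrix()
print(M.T@[0,.3,.1])
E
```

```text
t9.6 [281.852 215.024 929.323] [ 3.041 -0.439  0.147] q [ 0.536  0.281  0.036 -0.389  2.413  1.637] axis [ 0.433 -0.037 -0.901] F [-0.313  0.03  -0.531] 91.94819918150564
shift [-0.202 -0.464  0.224]
[ 0.08218252 -0.28810115 -0.10121147]
```

```bash
python3 -m inch '[[-0.202,-0.464,0.224,0,1],[-0.202,-0.464,0.224,0,1],[-0.202,-0.464,0.224,0,1],[-0.202,-0.464,0.224,0,1],[-0.202,-0.464,0.224,0,1],[-0.202,-0.464,0.224,0,1],[-0.202,-0.464,0.224,0,1],[-0.202,-0.464,0.224,0,1]]' >/dev/null; python3 to.py 150 640 600; python3 -m inch '[[-0.07,-0.19,0.07,0,1],[-0.07,-0.19,0.07,0,1],[-0.07,-0.19,0.07,0,1],[-0.07,-0.19,0.07,0,1],[-0.07,-0.19,0.07,0,1],[-0.07,-0.19,0.07,0,1]]' >/dev/null; python3 to.py 150 900 680;
```

```text
t10.3 [206.469 461.614 737.586] [ 3.042 -0.435  0.147] q [ 1.11   0.265  0.774 -0.437  1.898  2.37 ] axis [ 0.43  -0.037 -0.902] F [0.068 0.555 0.643] 91.57285019911663
shift [-0.085 -0.195  0.093]
t10.8 [153.817 642.616 619.725] [ 3.03  -0.428  0.156] q [ 1.31   0.594  0.579 -0.456  1.865  2.591] axis [ 0.424 -0.046 -0.904] F [ 0.197 -0.41  -2.18 ] 91.70172896587135
shift [ 0.058 -0.249 -0.068]
```

```bash
python3 -m inch '[[0.07,-0.29,-0.1,0,1],[0.07,-0.29,-0.1,0,1],[0.07,-0.29,-0.1,0,1],[0.07,-0.29,-0.1,0,1],[0.07,-0.29,-0.1,0,1],[0.07,-0.29,-0.1,0,1],[0.07,-0.29,-0.1,0,1],[0.07,-0.29,-0.1,0,1]]' >/dev/null; python3 to.py; python3 -m inch '[[0.08,-0.29,-0.12,0,1],[0.08,-0.29,-0.12,0,1],[0.08,-0.29,-0.12,0,1],[0.08,-0.29,-0.12,0,1],[0.08,-0.29,-0.12,0,1],[0.08,-0.29,-0.12,0,1],[0.08,-0.29,-0.12,0,1],[0.08,-0.29,-0.12,0,1]]' >/dev/null; python3 to.py
```

```text
t11.4 [130.62  720.928 610.989] [ 3.068 -0.448  0.147] q [ 1.37   0.884  0.036 -0.515  2.074  2.525] axis [ 0.439 -0.01  -0.899] F [-0.151 -0.848  0.25 ] 91.56754766982277
t12.1 [104.443 745.882 582.44 ] [ 3.087 -0.459  0.149] q [ 1.412  0.924  0.036 -0.511  2.033  2.579] axis [ 0.446  0.012 -0.895] F [-0.512  0.069 -0.07 ] 91.66773414263538
```

```bash
python3 -m inch '[[0.12,-0.25,-0.25,0,1],[0.12,-0.25,-0.25,0,1],[0.12,-0.25,-0.25,0,1],[0.12,-0.25,-0.25,0,1],[0.12,-0.25,-0.25,0,1],[0.12,-0.25,-0.25,0,1],[0.12,-0.25,-0.25,0,1],[0.12,-0.25,-0.25,0,1]]' >/dev/null; python3 to.py; python3 -m inch '[[0.12,-0.25,-0.25,0,1],[0.12,-0.25,-0.25,0,1],[0.12,-0.25,-0.25,0,1],[0.12,-0.25,-0.25,0,1],[0.12,-0.25,-0.25,0,1],[0.12,-0.25,-0.25,0,1],[0.12,-0.25,-0.25,0,1],[0.12,-0.25,-0.25,0,1]]' >/dev/null; python3 to.py 500 64 520
```

```text
t12.8 [ 71.484 720.866 625.942] [ 3.111 -0.471  0.15 ] q [ 1.453  0.864  0.037 -0.533  2.073  2.58 ] axis [ 0.453  0.038 -0.891] F [ 0.053 -0.14   0.678] 91.75097605704151
t13.4 [ 42.982 696.925 661.559] [ 3.135 -0.483  0.151] q [ 1.491  0.814  0.037 -0.555  2.105  2.58 ] axis [ 0.46   0.063 -0.886] F [-0.343  0.369  1.105] 91.80120726392067
shift [0.25  0.692 0.296]
```

```bash
python3 to.py 500 65 400; python3 -m inch '[[0.2,0.69,0.39,0,1],[0.2,0.69,0.39,0,1],[0.2,0.69,0.39,0,1],[0.2,0.69,0.39,0,1],[0.2,0.69,0.39,0,1],[0.2,0.69,0.39,0,1],[0.2,0.69,0.39,0,1],[0.2,0.69,0.39,0,1]]' >/dev/null; python3 to.py 500 65 400
```

```text
t13.4 [ 42.982 696.925 661.559] [ 3.135 -0.483  0.151] q [ 1.491  0.814  0.037 -0.555  2.105  2.58 ] axis [ 0.46   0.063 -0.886] F [-0.343  0.369  1.105] 91.80120726392067
shift [0.195 0.691 0.402]
t14.1 [202.107 482.372 579.027] [ 3.135 -0.483  0.151] q [ 1.132  0.209  1.279 -0.407  1.391  2.574] axis [ 0.46   0.063 -0.886] F [0.426 0.929 0.374] 91.68803004623301
shift [0.122 0.456 0.269]
```

```bash
python3 -m inch '[[0.122,0.456,0.269,0,1],[0.122,0.456,0.269,0,1],[0.122,0.456,0.269,0,1],[0.122,0.456,0.269,0,1],[0.122,0.456,0.269,0,1],[0.122,0.456,0.269,0,1],[0.122,0.456,0.269,0,1],[0.122,0.456,0.269,0,1]]' >/dev/null; python3 to.py 500 65 400
```

```text
t14.8 [384.623 226.256 469.553] [ 3.135 -0.484  0.151] q [ 0.398  0.043  1.767 -0.159  0.868  1.894] axis [ 0.461  0.063 -0.885] F [0.899 0.554 0.318] 91.92982886269589
shift [0.047 0.176 0.105]
```

```bash
python3 -m inch '[[0.047,0.176,0.105,0,1],[0.047,0.176,0.105,0,1],[0.047,0.176,0.105,0,1],[0.047,0.176,0.105,0,1],[0.047,0.176,0.105,0,1],[0.047,0.176,0.105,0,1]]' >/dev/null; python3 to.py; python3 - <<'E'
from h import *
p=capture("wrist");save(p,"w1")
np.set_printoptions(precision=1,suppress=True)
print(p["pose"],p["intrinsics"])
for t in("lid_a","sled_knob"): print(t,[(r["centre"],r["conf"]) for r in tip_of(p,t)])
print(proj(p,[624,81,162]))
E
```

```text
t15.3 [501.963  62.045 397.133] [ 3.134 -0.48   0.146] q [-0.052  0.212  1.777  0.132  0.684  1.293] axis [ 0.458  0.059 -0.887] F [ 0.078 -0.514 -0.637] 92.07159976822467
[[  0.1  -1.    0.2 576.4]
 [ -1.   -0.1   0.   72.5]
 [  0.   -0.2  -1.  414.1]
 [  0.    0.    0.    1. ]] [[402.8   0.  326.2]
 [  0.  402.8 241.1]
 [  0.    0.    1. ]]
lid_a [([456.6, 228.7], 0.9), ([316.3, 228.5], 0.88), ([605.2, 227.7], 0.71), ([81.1, 232.4], 0.37)]
sled_knob [([602.8, 230.8], 0.47)]
[320.6 244.1]
```

View pics/w1.png

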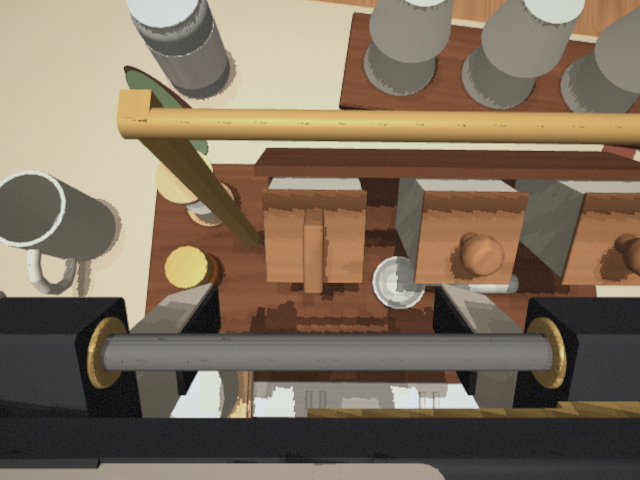

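```bash
cat > fit2.py <<'E'
from h import *
from scipy.optimize import least_squares
np.set_printoptions(precision=1,suppress=True)
q=capture("scene");p=capture("side");w=capture("wrist")
obs=[(w,(267,283),(-34,34,22)),(w,(365,284),(-34,-34,22)),(w,(265,192),(34,34,22)),(w,(362,192),(34,-34,22)),(w,(313,292),(-23,0,56)),(w,(314,210),(23,0,22)),
 (p,(210+228/3.2,170+218/3.2),(0,0,56)),(q,(215+507/3.4,225+190/3.4),(0,0,56))]
def axes(y):
    c,s=np.cos(y),np.sin(y);return np.array([[c*.819,s*.819,.574],[-s,c,0],[-.574*c,-.574*s,.819]]).T
f=lambda v:np.concatenate([proj(P,v[:3]+axes(v[3])@np.array(X,float))-uv for P,uv,X in obs])
for k in (6,8):
    g=lambda v:f(v)[:2*k]
    r=least_squares(g,[640,85,120,.128],x_scale=[10,10,10,.1],loss="soft_l1");v=r.x
    print(v,"yaw %.3f"%v[3],"bar z45",v[:3]+axes(v[3])@[0,0,45.]);print(f(v).reshape(-1,2).tolist())
E
python3 fit2.py
```

```text
[641.   95.4 124.8   0.1] yaw 0.146 bar z45 [615.5  91.7 161.7]
[[0.8913532794845764, -0.5689585817109446], [-3.935644970716112, -1.2698567666240024], [-2.437868506065172, 0.45612729425667453], [3.2158225505557425, 0.9253610418741118], [0.21401813241067202, 1.7314867286202116], [0.030881416640227144, -1.5480294462159634], [1.1699628785984828, 1.6163626877199988], [0.402478747050111, -10.957158270064213]]
[641.4  95.5 124.    0.1] yaw 0.147 bar z45 [615.8  91.7 160.8]
[[1.1747112540825242, -0.8836545731199408], [-3.943305030724332, -1.7127653205544107], [-2.223004583758893, 0.4165134616556543], [3.0778438974862183, 0.7497679594550561], [0.3992790363132599, 1.2610298199736576], [0.08818622968647105, -1.7073356696038502], [1.0424113574129024, 1.8732731473124602], [0.41040032216557165, -10.60941837992533]]
```

```bash
python3 to.py 514.2 78.5 357; python3 to.py 541.5 82.1 303.6
```

```text
t15.6 [499.025  68.09  400.509] [ 3.135 -0.484  0.153] q [-0.04   0.203  1.778  0.13   0.687  1.299] axis [ 0.461  0.064 -0.885] F [ 1.417 -0.406  0.121] 91.8037136494579
shift [-0.006 -0.008  0.046]
t15.6 [499.025  68.09  400.509] [ 3.135 -0.484  0.153] q [-0.04   0.203  1.778  0.13   0.687  1.299] axis [ 0.461  0.064 -0.885] F [ 1.417 -0.406  0.121] 91.8037136494579
shift [-0.006 -0.008  0.106]
```

```bash
python3 -m inch '[[-0.004,-0.006,0.02,0,1],[-0.004,-0.006,0.04,0,1],[-0.004,-0.006,0.04,0,1],[-0.004,-0.006,0.04,0,1],[-0.004,-0.006,0.04,0,1]]' >/dev/null; python3 to.py; python3 - <<'E'
from h import *
p=capture("wrist");save(p,"w2")
import pickle;pickle.dump({k:p[k] for k in("pose","intrinsics")},open("w2.pkl","wb"))
o=get_obs();t=o["tool_pos"];a=R.from_euler("xyz",o["tcp_rot"]).as_matrix()[:,2]
print(o["tool_pos"],a,proj(p,t+159*a),proj(p,t+205*a))
E
```

```text
t16.0 [513.391  75.555 363.634] [ 3.135 -0.484  0.152] q [-0.022  0.273  1.798  0.132  0.596  1.307] axis [ 0.461  0.064 -0.885] F [-0.4    0.856 -0.125] 91.70327329742501
[513.45449379  75.37121327 363.89514646] [ 0.46181411  0.06347357 -0.88470268] [325.82948832 325.78655058] [325.86514551 280.84466752]
```

View pics/w2.png

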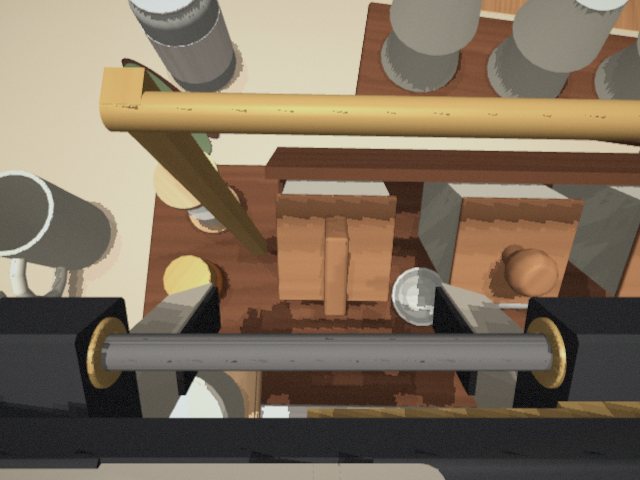

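```bash
cat > fit3.py <<'E'
from h import *
import pickle
from scipy.optimize import least_squares
np.set_printoptions(precision=1,suppress=True)
p=capture("side");w=pickle.load(open("w2.pkl","rb"))
obs=[(w,(277.5,300),(-34,34,22)),(w,(390.5,302),(-34,-34,22)),(w,(279,194),(34,34,22)),(w,(395,195),(34,-34,22)),(w,(336,315),(-23,0,56)),(w,(337,218),(23,0,22)),
 (p,(210+228/3.2,170+218/3.2),(0,0,56))]
def axes(y):
    c,s=np.cos(y),np.sin(y);return np.array([[c*.819,s*.819,.574],[-s,c,0],[-.574*c,-.574*s,.819]]).T
f=lambda v:np.concatenate([proj(P,v[:3]+axes(v[3])@np.array(X,float))-uv for P,uv,X in obs])
for k in (6,7):
    r=least_squares(lambda v:f(v)[:2*k],[640,85,120,.128],x_scale=[10,10,10,.1],loss="soft_l1");v=r.x
    b=v[:3]+axes(v[3])@[0,0,46.];print(v,"yaw %.3f"%v[3],"bar z46",b);print(f(v).reshape(-1,2).round(1).tolist())
    o=get_obs();M=R.from_euler("xyz",o["tcp_rot"]).as_matrix();print("shift",M.T@(b-o["tool_pos"])-[0,0,159])
E
python3 fit3.py
```

```text
[642.8  87.2 128.7   0.1] yaw 0.135 bar z46 [616.6  83.7 166.4]
[[2.5, -0.6], [-1.6, -1.0], [-2.7, 0.4], [3.3, 1.3], [0.0, 1.4], [-0.1, -4.0], [1.7, -1.9]]
shift [-0.7  5.6 63.9]
[643.2  87.2 126.3   0.1] yaw 0.134 bar z46 [617.   83.7 164. ]
[[3.0, -1.1], [-2.2, -1.4], [-2.1, 1.0], [2.7, 2.0], [-0.1, 0.7], [-0.2, -3.6], [1.6, -1.1]]
shift [-1.5  5.6 66.2]
```

```bash
python3 -m inch '[[-0.001,0.0056,0.005,0.015,1],[-0.001,0.0056,0.02,0.015,1],[-0.001,0.0056,0.035,0.015,1],[-0.001,0.0056,0.05,0.015,1],[-0.001,0.0056,0.06,0.015,1],[-0.001,0.0056,0.064,0.015,1],[-0.001,0.0056,0.064,0.015,1],[-0.001,0.0056,0.064,0.015,1]]';python3 to.py; python3 -m inch '[[0,0,0,0,0.3],[0,0,0,0,0.1],[0,0,0,0,0],[0,0,0,0,0],[0,0,0,0,0],[0,0,0,0,0]]'; python3 to.py
```

```text
time: 16.75
tool_pos: [543.1, 73.2, 305.7]
tcp_rot: [-3.14, -0.483, 0.134]
contact_force: [-0.4, -0.5, 0.5]
grip_width: 91.8
finger_force: 0.0
t16.8 [543.052  73.152 305.683] [-3.14  -0.483  0.134] q [-0.025  0.398  1.798  0.165  0.474  1.283] axis [ 0.46   0.063 -0.886] F [-0.436 -0.522  0.481] 91.78422823305357
time: 17.25
tool_pos: [543.0, 73.3, 305.5]
tcp_rot: [-3.14, -0.483, 0.134]
contact_force: [-0.8, -0.3, -0.3]
grip_width: 56.2
finger_force: 0.0
t17.2 [542.966  73.293 305.54 ] [-3.14  -0.483  0.134] q [-0.025  0.398  1.798  0.164  0.473  1.283] axis [ 0.46   0.063 -0.886] F [-0.763 -0.336 -0.288] 56.23287881926372
```

```bash
python3 -m inch '[[0,0,0,0,0],[0,0,0,0,0],[0,0,0,0,0],[0,0,0,0,0],[0,0,0,0,0],[0,0,0,0,0],[0,0,0,0,0],[0,0,0,0,0]]'>/dev/null; python3 to.py;python3 -m inch '[[0,0,0,0,0],[0,0,0,0,0],[0,0,0,0,0]]'
```

```text
t17.9 [542.743  73.704 305.288] [-3.14  -0.482  0.134] q [-0.024  0.398  1.798  0.165  0.474  1.283] axis [ 0.459  0.064 -0.886] F [-1.972  3.627  0.517] 11.574726400074308
time: 18.17
tool_pos: [542.7, 73.7, 305.3]
tcp_rot: [-3.14, -0.482, 0.134]
contact_force: [-1.5, 4.7, 1.6]
grip_width: 11.8
finger_force: 30.0
```

```bash
python3 -m inch '[[-0.0005,0,-0.004,0,0],[-0.001,0,-0.008,0,0],[-0.0018,0,-0.014,0,0],[-0.0026,0,-0.02,0,0],[-0.0039,0,-0.03,0,0],[-0.0052,0,-0.04,0,0],[-0.0065,0,-0.05,0,0],[-0.0077,0,-0.06,0,0]]'; python3 to.py; python3 - <<'E'
from h import *
p=capture("wrist");save(p,"w3")
E
```

```text
time: 18.83
tool_pos: [508.0, 68.3, 356.3]
tcp_rot: [-3.141, -0.484, 0.134]
contact_force: [0.5, 0.8, -1.2]
grip_width: 11.7
finger_force: 30.0
t18.8 [507.977  68.282 356.283] [-3.141 -0.484  0.134] q [-0.038  0.271  1.824  0.149  0.574  1.293] axis [ 0.461  0.063 -0.885] F [ 0.511  0.772 -1.179] 11.726834430615911
```

View pics/w3.png

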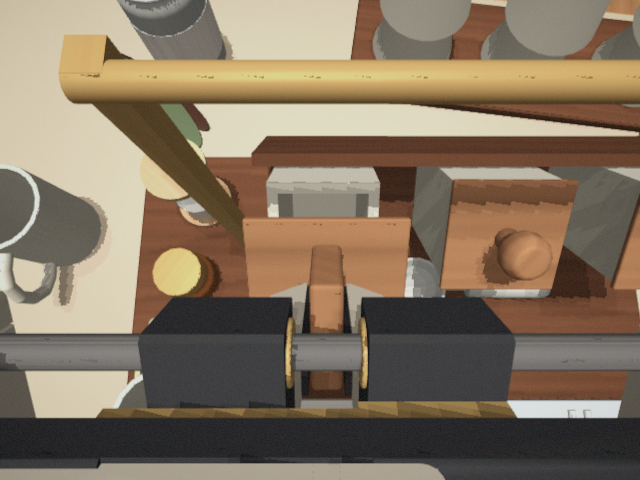

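```bash
python3 to.py 400 40 400 382 -405 300; python3 - <<'E'
from h import *
np.set_printoptions(precision=0,suppress=True)
q=capture("scene")
for uv,z in [((88,235),0),((78,190),60),((88,215),60),((48,400),0),((60,345),150)]: print(uv,at_z(q,uv,z))
E
```

```text
t18.9 [507.652  68.362 357.821] [-3.141 -0.486  0.134] q [-0.038  0.268  1.824  0.148  0.575  1.293] axis [ 0.463  0.063 -0.884] F [-0.118  0.571 -0.303] 11.85457772998825
shift [-0.078  0.014 -0.089]
shift [-0.193  0.452 -0.037]
(88, 235) [ 257. -543.    0.]
(78, 190) [ 152. -546.   60.]
(88, 215) [ 240. -519.   60.]
(48, 400) [ 670. -619.    0.]
(60, 345) [ 619. -529.  150.]
```

```bash
python3 -m inch '[[-0.01,0.0,-0.03,0,0],[-0.03,0.005,-0.06,0,0],[-0.06,0.01,-0.08,0,0],[-0.078,0.014,-0.089,0,0],[-0.1,0.05,-0.089,0,0],[-0.12,0.085,-0.08,0,0],[-0.13,0.12,-0.07,0,0],[-0.14,0.15,-0.06,0,0]]'; python3 to.py 382 -405 290
```

```text
time: 19.6
tool_pos: [377.5, -102.2, 342.9]
tcp_rot: [3.14, -0.485, 0.134]
contact_force: [0.7, -0.5, -1.1]
grip_width: 12.1
finger_force: 30.0
t19.6 [ 377.463 -102.203  342.861] [ 3.14  -0.485  0.134] q [-0.573  0.085  2.113  0.536  0.632  0.476] axis [ 0.462  0.061 -0.885] F [ 0.67  -0.487 -1.105] 12.055133419405594
shift [-0.057  0.301  0.03 ]
```

```bash
python3 - <<'E'
from h import *
np.set_printoptions(precision=1,suppress=True)
for n in("scene","side"):
  P=capture(n)
  for t in("saucer_in","saucer"):
    for r in tip_of(P,t)[:3]: print(n,t,r["conf"],r["centre"],at_z(P,r["centre"],5 if t=="saucer_in" else 0))
E
```

```text
scene saucer_in 0.83 [148.7, 299.2] [ 482.8 -397.2    5. ]
scene saucer_in 0.19 [322.3, 283.4] [539.3  17.9   5. ]
scene saucer 0.89 [153.2, 300.9] [ 487.2 -388.3    0. ]
side saucer_in 0.28 [344.4, 306.9] [455.2  92.3   5. ]
side saucer 0.45 [297.4, 278.3] [601.7  30.3   0. ]
```

```bash
python3 -m inch '[[-0.01,0.04,0.005,0,0],[-0.02,0.08,0.01,0,0],[-0.03,0.12,0.015,0,0],[-0.035,0.16,0.02,0,0],[-0.04,0.2,0.025,0,0],[-0.045,0.235,0.03,0,0],[-0.05,0.27,0.03,0,0],[-0.057,0.301,0.03,0,0]]' ; python3 -m inch '[[0,0,0,0,0],[0,0,0,0,0]]'>/dev/null;python3 to.py 382 -405 215
```

```text
time: 20.57
tool_pos: [383.6, -404.4, 289.9]
tcp_rot: [3.141, -0.483, 0.137]
contact_force: [0.9, -0.3, -0.1]
grip_width: 12.0
finger_force: 30.0
t20.7 [ 383.055 -403.604  289.494] [-3.141 -0.483  0.134] q [-1.06   0.48   1.711  0.607  0.86  -0.006] axis [ 0.46   0.063 -0.886] F [ 0.844  1.415 -1.482] 12.062790349249973
shift [-0.036  0.001  0.065]
```

```bash
python3 - <<'E'
from h import *
P=capture("side")
c=P["color"][110:260,300:480]
cv2.imwrite("pics/s4.png",cv2.convertScaleAbs(cv2.resize(c,None,fx=4,fy=4,interpolation=cv2.INTER_CUBIC),alpha=1.4)[:,:,::-1])
E
```

```text
(no output)
```

View pics/s4.png

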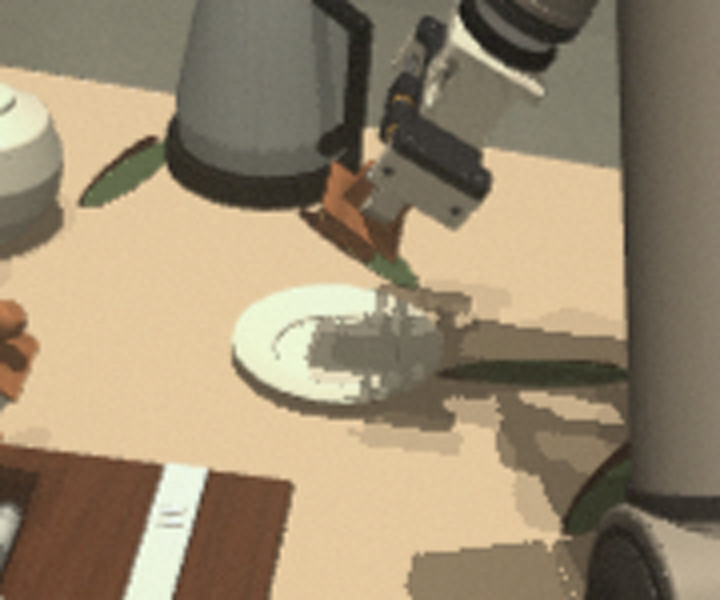

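```bash
python3 -m inch '[[-0.009,0,0.016,0,0],[-0.02,0,0.036,0,0],[-0.031,0.001,0.056,0,0],[-0.036,0.001,0.065,0,0],[-0.0385,0.001,0.07,0,0],[-0.0385,0.001,0.07,0,0]]';python3 to.py;  python3 -m inch '[[-0.0014,0,0.0027,0,0],[-0.0028,0,0.0053,0,0],[-0.0042,0,0.008,0,0],[-0.0042,0,0.008,0,0]]'
```

```text
time: 21.28
tool_pos: [381.3, -403.5, 209.3]
tcp_rot: [-3.139, -0.482, 0.134]
contact_force: [-0.3, 0.2, -1.2]
grip_width: 11.9
finger_force: 30.0
t21.3 [ 381.323 -403.488  209.331] [-3.139 -0.482  0.134] q [-1.063  0.601  1.779  0.723  0.714 -0.173] axis [ 0.459  0.065 -0.886] F [-0.283  0.164 -1.229] 11.874863000514985
time: 21.62
tool_pos: [380.8, -404.6, 200.8]
tcp_rot: [-3.141, -0.483, 0.134]
contact_force: [-0.2, -0.1, -0.7]
grip_width: 11.7
finger_force: 30.0
```

```bash
for i in 1 2 3; do :; done; python3 -m inch '[[-0.0009,0,0.0018,0,0],[-0.0009,0,0.0018,0,0],[-0.0009,0,0.0018,0,0]]' | grep -E "pos|contact"; python3 -m inch '[[-0.0009,0,0.0018,0,0],[-0.0009,0,0.0018,0,0],[-0.0009,0,0.0018,0,0]]'| grep -E "pos|contact"; python3 -m inch '[[-0.0009,0,0.0018,0,0],[-0.0009,0,0.0018,0,0],[-0.0009,0,0.0018,0,0]]'| grep -E "pos|contact"
```

```text
tool_pos: [380.8, -404.7, 198.7]
contact_force: [1.1, -1.9, -1.1]
tool_pos: [380.9, -404.6, 196.5]
contact_force: [0.7, -0.5, -0.8]
tool_pos: [381.0, -404.8, 194.8]
contact_force: [-0.1, -0.6, 1.1]
```

```bash
 python3 -m inch '[[-0.0009,0,0.0018,0,0],[-0.0009,0,0.0018,0,0],[-0.0009,0,0.0018,0,0]]' | grep -E "pos|contact"; python3 -m inch '[[-0.0007,0,0.0013,0,0],[-0.0007,0,0.0013,0,0],[-0.0007,0,0.0013,0,0]]'| grep -E "pos|contact"
```

```text
tool_pos: [381.0, -404.8, 194.3]
contact_force: [-5.2, 2.7, 14.8]
tool_pos: [381.1, -404.8, 194.0]
contact_force: [-8.5, 3.8, 23.7]
```

```bash
 python3 -m inch '[[0.0032,0,0.0015,0,0],[0.0064,0,0.0029,0,0],[0.0085,0,0.0042,0,0],[0.0106,0,0.0055,0,0],[0.0127,0,0.0069,0,0],[0.0148,0,0.0084,0,0],[0.0148,0,0.0084,0,0]]' | grep -E "pos|contact"; python3 - <<'E'
from h import *
P=capture("side")
c=P["color"][150:230,340:440]
cv2.imwrite("pics/s5.png",cv2.convertScaleAbs(cv2.resize(c,None,fx=6,fy=6,interpolation=cv2.INTER_CUBIC),alpha=1.3)[:,:,::-1])
E
```

```text
tool_pos: [397.7, -402.8, 192.1]
contact_force: [-6.7, 0.8, 12.5]
```

View pics/s5.png

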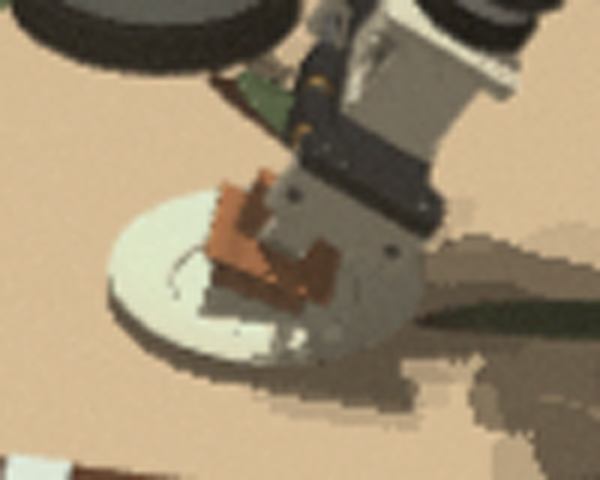

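```bash
 python3 -m inch '[[0.002,0,0.0018,0,0],[0.0038,0,0.0036,0,0],[0.0057,0,0.0055,0,0],[0.0075,0,0.0073,0,0],[0.0075,0,0.0073,0,0]]' | grep -E "pos|contact";python3 -m inch '[[0.0015,0,0.0015,0,0],[0.003,0,0.003,0,0],[0.003,0,0.003,0,0]]' | grep -E "pos|contact"
```

```text
tool_pos: [407.2, -401.9, 189.8]
contact_force: [-13.3, 0.4, 18.9]
tool_pos: [411.3, -401.4, 188.3]
contact_force: [-11.0, -0.3, 17.4]
```

```bash
 python3 -m inch '[[0.0005,0,-0.0009,0,0],[0.0005,0,-0.0009,0,0]]' | grep -E "pos|contact";python3 -m inch '[[0,0,0,0,0.25],[0,0,0,0,0.4],[0,0,0,0,0.5],[0,0,0,0,0.5],[0,0,0,0,0.5],[0,0,0,0,0.5]]'; python3 -m inch '[[0,0,-0.02,0,0.5],[0,0,-0.05,0,0.5],[0,0,-0.09,0,0.5],[0,0,-0.13,0,0.5],[0,0,-0.17,0,0.5],[0,0,-0.2,0,0.5]]'; python3 - <<'E'
from h import *
np.set_printoptions(precision=1,suppress=True)
P=capture("side");Q=capture("scene")
a=cv2.resize(P["color"][150:230,340:440],(560,448),interpolation=cv2.INTER_CUBIC);b=cv2.resize(Q["color"][250:350,100:200],(440,448)[:1]*1+(448,),interpolation=cv2.INTER_CUBIC) if 0 else cv2.resize(Q["color"][260:340,110:153],(240,448),interpolation=cv2.INTER_CUBIC)
cv2.imwrite("pics/s6.png",cv2.convertScaleAbs(np.hstack([a,b]),alpha=1.3)[:,:,::-1])
for n,X in(("side",P),("scene",Q)):
  for t in("lid_a","saucer_in"):
    for r in tip_of(X,t)[:4]: print(n,t,r["conf"],r["centre"],at_z(X,r["centre"],4))
E
```

```text
tool_pos: [411.7, -401.0, 188.4]
contact_force: [-6.7, -0.6, 10.8]
time: 24.83
tool_pos: [412.4, -401.1, 188.6]
tcp_rot: [3.14, -0.485, 0.134]
contact_force: [-0.5, -0.6, 8.1]
grip_width: 44.4
finger_force: 4.0
time: 25.33
tool_pos: [318.8, -413.1, 367.1]
tcp_rot: [3.141, -0.483, 0.134]
contact_force: [0.7, -1.2, 0.2]
grip_width: 46.0
finger_force: 0.0
side lid_a 0.91 [381.0, 199.3] [ 490.3 -379.8    4. ]
side lid_a 0.78 [281.9, 226.7] [ 721.6 -152.9    4. ]
side lid_a 0.75 [295.0, 201.0] [ 733.9 -284.4    4. ]
side saucer_in 0.8 [387.2, 195.8] [ 477.2 -404.3    4. ]
scene lid_a 0.85 [274.1, 328.6] [ 626.2 -118.6    4. ]
scene lid_a 0.79 [319.9, 312.2] [611.4  -5.5   4. ]
scene lid_a 0.61 [149.5, 300.3] [ 485.7 -395.8    4. ]
scene saucer_in 0.8 [152.3, 298.7] [ 483.  -389.1    4. ]
```

View pics/s6.png

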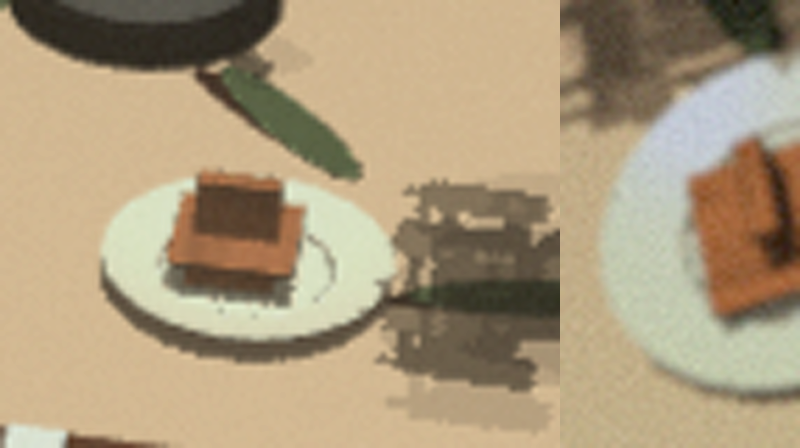

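```bash
python3 to.py 364 150 320
```

```text
t25.6 [ 320.052 -412.608  363.053] [-3.137 -0.482  0.133] q [-1.181  0.341  1.697  0.546  1.046 -0.01 ] axis [ 0.459  0.066 -0.886] F [-0.177  0.696 -0.426] 45.684240917409426
shift [ 0.085 -0.551  0.095]
```

```bash
python3 -m inch '[[0.02,-0.04,0.01,0,0.5],[0.04,-0.08,0.02,0,0.5],[0.055,-0.12,0.03,0,0.5],[0.07,-0.16,0.037,0,0.5],[0.085,-0.2,0.045,0,0.5],[0.1,-0.24,0.052,0,0.5],[0.112,-0.27,0.058,0,0.5],[0.12,-0.3,0.062,0,0.5]]'|grep pos; python3 to.py 370 150 310
```

```text
tool_pos: [413.8, -95.0, 364.3]
t26.3 [413.842 -95.044 364.263] [-3.138 -0.481  0.134] q [-0.501  0.113  2.006  0.457  0.679  0.627] axis [ 0.458  0.065 -0.887] F [ 1.288 -0.29   1.993] 45.692510655514674
shift [-0.035 -0.249  0.044]
```

```bash
python3 -m inch '[[-0.005,-0.035,0.005,0,0.5],[-0.01,-0.07,0.01,0,0.5],[-0.015,-0.11,0.018,0,0.5],[-0.02,-0.145,0.025,0,0.5],[-0.025,-0.18,0.03,0,0.5],[-0.03,-0.215,0.037,0,0.5],[-0.035,-0.24,0.044,0,0.5],[-0.035,-0.249,0.044,0,0.5]]'|grep pos; python3 -m inch '[[0,0,0,0,0.5],[0,0,0,0,0.5]]'|grep pos; python3 - <<'E'
from h import *
import pickle
p=capture("wrist");save(p,"w7")
pickle.dump({k:p[k] for k in("pose","intrinsics")},open("w7.pkl","wb"))
for r in tip_of(p,"sled_knob")[:3]: print(r["conf"],r["centre"],at_z(p,r["centre"],75))
for r in tip_of(p,"cup")[:3]: print(r["conf"],r["centre"],at_z(p,r["centre"],34))
E
python3 to.py
```

```text
tool_pos: [367.7, 150.8, 307.9]
tool_pos: [369.2, 148.5, 309.5]
0.76 [312.5, 333.4] [435.56945447 165.83566307  75.        ]
0.58 [316.6, 236.9] [503.76668826 174.02052568  34.        ]
t27.3 [369.868 147.148 310.393] [-3.14  -0.482  0.133] q [ 0.195  0.151  2.154 -0.08   0.356  1.701] axis [ 0.459  0.063 -0.886] F [-0.176 -0.29   0.19 ] 45.35665252931594
```

View pics/w7.png

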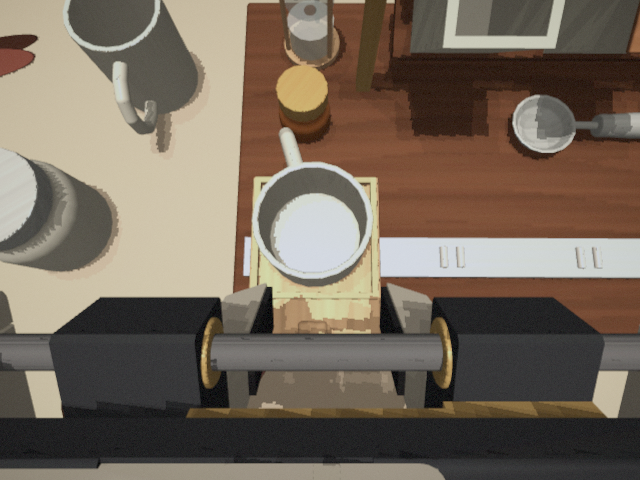

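```bash
python3 to.py 368 155 268; python3 -m inch '[[-0.008,-0.0083,0.015,0,0.5],[-0.015,-0.0083,0.028,0,0.5],[-0.02,-0.0083,0.037,0,0.5],[-0.02,-0.0083,0.037,0,0.5]]'>/dev/null; python3 to.py 363 155.5 204
```

```text
t27.3 [369.868 147.148 310.393] [-3.14  -0.482  0.133] q [ 0.195  0.151  2.154 -0.08   0.356  1.701] axis [ 0.459  0.063 -0.886] F [-0.176 -0.29   0.19 ] 45.35665252931594
shift [-0.02  -0.008  0.037]
t27.6 [372.616 158.611 280.144] [ 3.139 -0.466  0.133] q [ 0.229  0.226  2.172 -0.165  0.283  1.815] axis [ 0.446  0.057 -0.893] F [ 0.308 -0.481  0.344] 45.890873843069514
shift [-0.043  0.002  0.064]
```

```bash
python3 -m inch '[[-0.12,0,0.02,0,0.5],[-0.12,0,0.02,0,0.5],[-0.12,0,0.02,0,0.5],[-0.12,0,0.02,0,0.5]]'>/dev/null; python3 to.py 363 155.5 204
```

```text
t27.9 [292.398 169.32  272.673] [ 3.117 -0.434  0.133] q [ 0.344  0.144  2.316 -0.412  0.284  2.161] axis [ 0.42   0.031 -0.907] F [-0.262  0.38   1.039] 45.628290950262084
shift [0.033 0.021 0.091]
```

```bash
python3 to.py 380 156 285; python3 -m inch '[[0.035,0.02,0.02,0,0.5],[0.07,0.024,0.025,0,0.5],[0.085,0.024,0.025,0,0.5],[0.085,0.024,0.025,0,0.5]]'>/dev/null; python3 - <<'E'
from h import *
p=capture("scene")
print(at_z(p,(349,200),30),at_z(p,(451,181),30))
E
python3 to.py 375 156 240
```

```text
t27.9 [292.398 169.32  272.673] [ 3.117 -0.434  0.133] q [ 0.344  0.144  2.316 -0.412  0.284  2.161] axis [ 0.42   0.031 -0.907] F [-0.262  0.38   1.039] 45.628290950262084
shift [0.082 0.024 0.025]
[326.92976245 143.09719469  30.        ] [329.45638063 433.76659523  30.        ]
t28.3 [385.017 156.518 286.903] [ 3.118 -0.437  0.131] q [ 0.222  0.232  2.126 -0.179  0.356  1.822] axis [ 0.422  0.032 -0.906] F [-0.978  0.216 -0.698] 46.08353596747748
shift [-0.029 -0.002  0.038]
```

```bash
python3 to.py 371 160 225; python3 -m inch '[[-0.01,-0.0035,0.014,0,0.5],[-0.02,-0.0035,0.028,0,0.5],[-0.028,-0.0035,0.039,0,0.5],[-0.04,-0.0035,0.05,0,0.5]]'>/dev/null; python3 to.py 371 160 207
```

```text
t28.3 [385.017 156.518 286.903] [ 3.118 -0.437  0.131] q [ 0.222  0.232  2.126 -0.179  0.356  1.822] axis [ 0.422  0.032 -0.906] F [-0.978  0.216 -0.698] 46.08353596747748
shift [-0.038 -0.006  0.05 ]
t28.7 [376.7   166.636 247.601] [ 3.105 -0.401  0.132] q [ 0.26   0.314  2.165 -0.315  0.283  1.992] axis [ 0.391  0.015 -0.92 ] F [ 0.258 -0.329 -0.058] 46.15576671262804
shift [-0.022  0.005  0.035]
```

```bash
python3 to.py 374 161 225; python3 -m inch '[[-0.008,0.004,0.012,0,0.5],[-0.012,0.005,0.021,0,0.5],[-0.012,0.005,0.021,0,0.5],[-0.012,0.005,0.021,0,0.5]]'>/dev/null; python3 to.py; python3 - <<'E'
from h import *
np.set_printoptions(precision=1,suppress=True)
o=get_obs();M=R.from_euler("xyz",o["tcp_rot"]).as_matrix();print("G",o["tool_pos"]+159*M[:,2],"shift",M.T@(np.array([436,165.5,63])-o["tool_pos"]-159*M[:,2]))
E
```

```text
t28.7 [376.7   166.636 247.601] [ 3.105 -0.401  0.132] q [ 0.26   0.314  2.165 -0.315  0.283  1.992] axis [ 0.391  0.015 -0.92 ] F [ 0.258 -0.329 -0.058] 46.15576671262804
shift [-0.012  0.005  0.02 ]
t29.0 [382.018 166.814 238.672] [ 3.097 -0.385  0.131] q [ 0.259  0.342  2.155 -0.334  0.283  2.01 ] axis [ 0.377  0.005 -0.926] F [-0.198  0.293 -0.317] 46.34579006899154
G [442.  167.6  91.4] shift [-16.4   0.3  24. ]
```

```bash
cat > g.py <<'E'
from h import *
np.set_printoptions(precision=3,suppress=True)
o=get_obs();M=R.from_euler("xyz",o["tcp_rot"]).as_matrix();g=o["tool_pos"]+159*M[:,2]
print("t",o["time"],"G",g,"shift",M.T@(np.array([436,165.5,63])-g)/1000,"rot",o["tcp_rot"],"F",o["contact_force"],o["joint_positions"],o["grip_width"])
E
python3 -m inch '[[-0.03,0.001,0.04,0,0.5],[-0.03,0.001,0.04,0,0.5],[-0.03,0.001,0.04,0,0.5]]'>/dev/null; python3 g.py
```

```text
t 29.25 G [437.276 173.866  67.632] shift [-0.004  0.008  0.004] rot [ 3.078 -0.349  0.13 ] F [-0.023 -1.079  0.812] [ 0.291  0.401  2.148 -0.433  0.283  2.141] 45.68772211194766
```

```bash
python3 -m inch '[[-0.002,0.004,0.002,0,0.5],[-0.003,0.008,0.003,0,0.5],[-0.003,0.008,0.003,0,0.5],[-0.003,0.008,0.003,0,0.5]]'>/dev/null; python3 g.py
```

```text
t 29.5833 G [438.161 166.311  68.714] shift [-0.004  0.     0.005] rot [ 3.076 -0.347  0.128] F [-0.075 -0.616  0.43 ] [ 0.272  0.396  2.152 -0.417  0.283  2.109] 45.82143815969912
```

```bash
python3 -m inch '[[0,0,0,0,0.1],[0,0,0,0,0],[0,0,0,0,0],[0,0,0,0,0],[0,0,0,0,0],[0,0,0,0,0],[0,0,0,0,0],[0,0,0,0,0]]'; python3 g.py
```

```text
time: 30.25
tool_pos: [383.2, 170.4, 217.4]
tcp_rot: [3.076, -0.346, 0.129]
contact_force: [-0.6, 3.9, 0.4]
grip_width: 18.7
finger_force: 29.9
t 30.25 G [437.839 167.072  68.166] shift [-0.004  0.001  0.004] rot [ 3.076 -0.346  0.129] F [-0.607  3.867  0.431] [ 0.274  0.397  2.151 -0.418  0.282  2.11 ] 18.735151754422695
```

```bash
python3 - <<'E'
from h import *
o=get_obs();M=R.from_euler("xyz",o["tcp_rot"]).as_matrix()
for s in (.035,.07,.105): print(np.round(M.T@(s*np.array([np.sin(.134),-np.cos(.134),0])),4))
E
```

```text
[0.0002 0.0349 0.0023]
[0.0003 0.0698 0.0047]
[0.0005 0.1048 0.007 ]
```

```bash
python3 -m inch '[[0,0.003,0.0002,0,0],[0,0.008,0.0005,0,0],[0,0.014,0.0009,0,0],[0.0001,0.021,0.0014,0,0],[0.0001,0.028,0.0018,0,0],[0.0002,0.035,0.0023,0,0],[0.0002,0.042,0.0028,0,0],[0.0002,0.049,0.0033,0,0]]'; python3 g.py
```

```text
time: 30.92
tool_pos: [392.2, 123.2, 221.5]
tcp_rot: [3.074, -0.325, 0.128]
contact_force: [11.2, 2.7, -44.2]
grip_width: 18.7
finger_force: 29.1
t 30.9167 G [443.801 118.925  71.118] shift [-0.004 -0.048  0.004] rot [ 3.074 -0.325  0.128] F [ 11.172   2.747 -44.185] [ 0.143  0.376  2.167 -0.263  0.284  1.838] 18.654066008719813
```

```bash
python3 -m inch '[[-0.007,0,0.015,0,0],[-0.007,0,0.015,0,0]]'>/dev/null; python3 g.py
```

```text
t 31.0833 G [446.869 120.033  66.387] shift [-0.006 -0.046 -0.002] rot [ 3.069 -0.318  0.126] F [-5.13  -0.708  0.82 ] [ 0.148  0.392  2.157 -0.284  0.286  1.865] 19.094975849692833
```

```bash
python3 -m inch '[[-0.001,0.006,0.003,0,0],[-0.002,0.012,0.005,0,0],[-0.003,0.018,0.007,0,0],[-0.004,0.024,0.009,0,0]]'>/dev/null; python3 g.py
```

```text
t 31.4167 G [450.061  97.378  66.082] shift [-0.006 -0.069 -0.004] rot [ 3.068 -0.308  0.126] F [-18.26   -1.618  29.182] [ 0.086  0.389  2.16  -0.217  0.288  1.741] 19.002841499645996
```

```bash
python3 -m inch '[[0,0.006,0.0004,0,0],[0,0.012,0.001,0,0],[0,0.018,0.002,0,0],[-0.001,0.023,0.003,0,0],[-0.001,0.023,0.003,0,0]]'>/dev/null; python3 g.py;python3 - <<'E'
from h import *
np.set_printoptions(precision=1,suppress=True)
for n in("scene","side"):
  P=capture(n)
  for t,z in(("sled",34),("cup",34),("sled_knob",75)):
    for r in tip_of(P,t)[:2]: print(n,t,round(r["conf"],2),np.array(r["centre"]),at_z(P,r["centre"],z))
E
```

```text
t 31.8333 G [453.017  75.136  66.265] shift [-0.006 -0.092 -0.005] rot [ 3.07  -0.303  0.125] F [-13.228   0.954  11.983] [ 0.025  0.386  2.163 -0.148  0.287  1.617] 18.94912405904999
scene sled 0.83 [347.  260.8] [507.4  87.9  34. ]
scene sled 0.49 [154.1 298.9] [ 500.6 -376.9   34. ]
scene cup 0.94 [345.5 265.8] [520.1  80.7  34. ]
scene cup 0.68 [448.8 183.5] [339.  422.4  34. ]
scene sled_knob 0.92 [334.  235.4] [453.4  67.7  75. ]
side sled 0.83 [324.2 291. ] [509.5  84.9  34. ]
side cup 0.96 [323.4 290.4] [512.   83.5  34. ]
side cup 0.65 [394.9 337.6] [312.5 172.6  34. ]
```

```bash
python3 -m inch '[[0,0.005,0.0005,0,0],[0,0.009,0.001,0,0],[0,0.012,0.001,0,0],[0,0.012,0.001,0,0],[0,0.012,0.001,0,0]]'>/dev/null; python3 g.py;python3 -c "
from h import *
g=get_obs();M=R.from_euler('xyz',g['tcp_rot']).as_matrix();G=g['tool_pos']+159*M[:,2];print('s',-.1336*G[0]+.991*G[1])"
```

```text
t 32.65 G [454.577  63.421  66.32 ] shift [-0.006 -0.103 -0.006] rot [ 3.07  -0.301  0.125] F [-10.306   1.818   6.651] [-0.007  0.385  2.164 -0.114  0.287  1.553] 18.540173480562334
s 2.1188376592363767
```

```bash
python3 -m inch '[[0,0,0,0,0.3],[0,0,0,0,0.5],[0,0,0,0,0.5],[0,0,0,0,0.5],[0,0,0,0,0.5]]'; python3 -m inch '[[0,0,-0.015,0,0.5],[0,0,-0.04,0,0.5],[0,0,-0.07,0,0.5],[0,0,-0.1,0,0.5],[0,0,-0.13,0,0.5],[0,0,-0.13,0,0.5]]'>/dev/null; python3 - <<'E'
from h import *
import pickle
np.set_printoptions(precision=1,suppress=True)
ps={n:capture(n) for n in("scene","side","wrist")}
for n,P in ps.items():
  for t,z in(("sled",34),("cup",34),("sled_knob",75),("lid_a",4),("saucer_in",4),("caddy_a",60)):
    for r in tip_of(P,t)[:4]:
      X=at_z(P,r["centre"],z);print(n,t,round(r["conf"],2),np.array(r["centre"]),X,"s %.1f"%(-.1336*X[0]+.991*X[1]))
o=get_obs();print(o["time"],o["tool_pos"],o["contact_force"],o["grip_width"])
E
```

```text
time: 33.07
tool_pos: [409.2, 69.0, 218.7]
tcp_rot: [3.069, -0.309, 0.126]
contact_force: [0.1, 0.6, -0.7]
grip_width: 44.6
finger_force: 0.0
scene sled 0.96 [344.7 263.8] [514.2  80.3  34. ] s 10.8
scene cup 0.82 [449.7 181.7] [333.7 427.2  34. ] s 378.8
scene cup 0.7 [347.7 202.5] [336.9 136.5  34. ] s 90.3
scene cup 0.68 [341.6 269.7] [528.3  68.7  34. ] s -2.5
scene sled_knob 0.59 [329.6 233.4] [445.3  58.7  75. ] s -1.3
scene lid_a 0.77 [272.3 327.9] [ 623.5 -122.4    4. ] s -204.6
scene lid_a 0.63 [149.3 300.5] [ 486.1 -396.3    4. ] s -457.7
scene lid_a 0.61 [319.3 314. ] [615.5  -8.    4. ] s -90.1
scene saucer_in 0.84 [151.3 297.2] [ 478.4 -391.2    4. ] s -451.6
scene saucer_in 0.71 [150.4 299.4] [ 483.8 -393.6    4. ] s -454.7
side sled 0.89 [325.2 286.3] [512.6  68.5  34. ] s -0.6
side cup 0.94 [323.5 286.1] [516.8  69.2  34. ] s -0.4
side cup 0.83 [352.4 449.1] [321.2 461.7  34. ] s 414.6
side cup 0.74 [394.6 338.8] [312.3 176.2  34. ] s 132.9
side sled_knob 0.89 [350.5 277.5] [451.6  60.8  75. ] s -0.0
side lid_a 0.71 [297.5 201.5] [ 725.7 -284.5    4. ] s -378.9
side lid_a 0.65 [281.7 223.4] [ 728.2 -167.1    4. ] s -262.9
side saucer_in 0.7 [252.  267.3] [727.6  34.2   4. ] s -63.3
side saucer_in 0.33 [238.3 316.3] [683.5 204.4   4. ] s 111.2
side caddy_a 0.75 [254.9 270. ] [685.3  97.   60. ] s 4.5
side caddy_a 0.7 [274.3 217. ] [ 727.4 -119.8   60. ] s -215.9
side caddy_a 0.68 [268.8 237.4] [705.2 -32.1  60. ] s -126.0
wrist cup 0.57 [322.2 164.8] [515.9  69.8  34. ] s 0.2
wrist sled_knob 0.95 [328.2 250.9] [448.8  61.2  75. ] s 0.7
wrist caddy_a 0.18 [325.3 250.2] [449.3  62.2  60. ] s 1.6
34.6167 [368.7  73.5 342.2] [-0.7 -0.4  1.2] 45.5873223581343
```

```bash
python3 -m inch '[[0,0,0,0,0.5],[0,0,0,0,0.5]]'|grep -E "time|force"; python3 -c "
from plant import *
print(close_job())"
```

```text
time: 34.78
contact_force: [0.7, -0.4, -0.5]
finger_force: 0.0
the job is handed in; nothing more can be done
None
```

I handed the job in at 34.8 s; no verdict came back. By my last measurements, the bar-handled lid stands handle up about 6–13 mm from the saucer's centre, and the sled, with the cup on it, is within about 2 mm of the stop at that caddy. I viewed 11 pictures, one over the limit of 10.

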